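# Load a story disc and hold the player's key at the third click

### The job

Put the orange round story disc flat into the round well of the white story player and let go of it. Then press the player's red spring key straight down past its first two clicks to the third, without forcing it, and keep it held there: the program finishes while still holding the key down. Leave the other things on the table where they are.

Things in the scene. Friction and masses are not known exactly. Their poses are not given: they have to be found in the camera images.
- disc: The orange story disc to load: a round base 58 mm across, 10 mm thick, about 60 g, lying flat. On its middle stands a round orange tower, 22 mm across, from 10 to 40 mm above the underside, then a yellow cone roof up to 54 mm: hold it by the tower. Origin: centre of the underside; z up. The three story pieces swap places from start to start.
- blue_disc: A bystander: the same shape and size as the orange disc, but blue with a white roof. Origin: centre of the underside. Leave it.
- green_tile: A bystander: a green square base 58 x 58 x 10 mm with the same kind of tower, white roof. Origin: centre of the underside. Leave it.
- player: The story player: a white box fixed to the table, 150 mm (its x) by 200 mm (its y) by 75 mm high, with a wood skirt at its foot. Origin: centre of the underside. The round well is in its top, 30 mm towards its +y from the middle; the red key sticks out of its -y flank. It may be turned about the vertical.
- well (a point): Centre of the floor of the round well: 62 mm across, 10 mm deep, its floor 65 mm above the table. A seated disc has its origin here and its base flush with the player's top. Axes as the player's.
- key_top (a point): Centre of the top face of the red key: a tab 44 mm (player's x) by 40 mm (player's y, from 1 mm to 41 mm out from the flank) and 10 mm thick. This point is 23 mm out from the flank; 65 mm above the table at rest, and it goes straight down with the key. Axes as the player's.
- key (a joint): Travel of the red key in m, 0 at rest, growing downwards. It rides over detent bumps at 0.007, 0.018 and 0.029 and clicks in past each: clicks at 0.012, 0.023 and 0.034; hard stop at 0.036. The return spring pushes up all the way, about 5.5 N at rest, 9 N at the end; each bump adds up to 3 N before it and takes as much off after it. Let go, the key springs back to 0.
- book_top: A bystander: blue book 125 x 190 x 28 mm on a fixed orange one (22 mm thick), far behind the player. Origin: centre of its underside.
- bowl: A bystander: brown bowl, 110 mm across and 50 mm high, standing on the blue book. Origin: centre of its underside.
- mug: A bystander: blue mug, 80 mm across and 90 mm high, handle to its +y. Origin: centre of its underside.
- clock: A bystander: round brass alarm clock, 90 mm across and 100 mm high on a small foot. Origin: centre of its underside.
Mind the look-alikes: they are no part of the job. Of the things that look like the disc, take the one that is farthest to the robot's right at the start.

How it is judged:
On the way, in this order (a step that is already met when the one before it is completed fails the run):
1. the orange disc lies fully home in the round well and is let go (horizontal distance between disc and well below 0.004 m and z of disc in the frame of well between -0.003 and 0.003 m and angle between disc's own z axis and vertical below 0.08 rad and contact force between each of the arm, the fingers and disc below 0.1 N), for 0.2 s.
2. the key is pressed to the third click and held for half a second (value of joint key above 0.0305 m and horizontal distance between disc and well below 0.004 m and z of disc in the frame of well between -0.003 and 0.003 m and angle between disc's own z axis and vertical below 0.08 rad), for 0.5 s.
At the end, for the whole second after the job is handed in: The orange disc sits in the well (centre within 4 mm, underside within 3 mm of the well's floor, tilt under 0.08 rad), not touched by the robot; the key is at the third click (travel over 30.5 mm, past the third bump), still, and the robot presses on it with over 2.5 N (all of step 2 and contact force between each of the arm, the fingers and disc below 0.1 N and velocity of joint key between -0.01 and 0.01 m/s and contact force between any of the fingers, the arm and player above 2.5 N); the arm keeps its last pose, push and grip.
It fails at once if the player or its key is pressed with more than 60 N (contact force between any of the fingers, the arm and player above 60 N).
It fails at once if a bystander is moved by more than 30 mm (distance of any of blue_disc, green_tile, book_top, bowl, mug, clock from where it was at the start of the episode above 0.03 m).
It also fails if it takes over 56 s, if anything falls off the work surface, if the arm or the gripper's body presses on something with over 40 N, if the wrist force passes 120 N, or if a joint passes its speed limit or range.

### The arm

A 7-joint arm with a two-finger parallel gripper is mounted at the origin on the work surface. World frame = base frame: x ahead of the robot, y to its left, z up, the work surface at z = 0. Lengths are in m, angles in rad, forces in N, time in s.
With the tool pointing down it reaches from about 0.4 to 0.85 m from the base axis. Payload 10.4 kg.
Tool frame: the origin (TCP) lies at the very end of the fingers, on their centre line; the grasp point (between the pads) lies 19 mm behind it; z points along the fingers, y is the line along which they close (so a half turn about z gives the same grasp; the last joint's range is limited). The gripper opens to 87 mm and grips with 3 to 60 N. Pads are 19 mm wide; open, the fingers measure 117 mm over their backs; the gripper's body (75 mm by 190 mm) begins 51 mm behind the grasp point.
Start: joints at [-1.174, 0.332, -0.065, 1.46, 0.022, 1.35, -0.088], TCP at [0.255, 0.571, 0.223] pointing down, gripper open.
Joint ranges: [-2.6, 2.6], [-0.5, 2.12], [-1.47, 1.34], [0.16, 2.42], [-1.27, 4.41], [0.06, 2.06], [-2.6, 2.6]. Speed limits (rad/s): [2.22, 2.22, 2.79, 2.79, 3.14, 3.14, 3.14].

### API

Orientations are given as a unit quaternion [x, y, z, w].
In Python, from bench import r gives the robot as it stands.
- The arm moves only by the shell command python3 -m jog 'ROWS' [FORCE]. ROWS is a JSON list of rows, 1 to 12 of them, each of 5 numbers: dx, dy, dz in m, then a turn about the tool's z in rad, then the finger opening in m; each row is the pose to reach, as a shift and turn from the pose commanded when the command began, along the tool's axes at that moment; what a row does not reach only later rows make up. A row lasts 1/10 s, in which the tool goes at most 0.05 m and 0.15 rad, less where a joint would pass 70% of its speed; a pose out of reach is approached as far as the arm can. The fingers move at their own pace and stop on an object; FORCE is the grip in N (left out, the last holds). Time passes only in rows, so rows that do not move let the fingers close. It prints the time, the measured TCP pose, the force, the opening and the grip force at its end.
- r.read_state(): the state, without advancing time (a new reading comes with each control period).
- r.camera(name): name is "scene" or "top"; returns a dict with "img" (480x640x3 uint8, red, green, blue), "fx", "fy", "cx", "cy" (pixels), "pose" (4x4, takes a point from camera to world coordinates). Camera axes: x right, y down, z forward; pixel columns grow to the right and rows downward; lengths in m; the calibration is good to about 2 mm. A picture is of the moment at which its call begins. There is no depth.
- r.close_job(): hands the job in; it is judged then, once.
Trained networks look in the newest picture that a camera, given by its name, has taken for a name from the list of things; names that differ only in an ending like _2 or _b are one class to them, and where a whole thing is asked for, a point or a joint stands for the part that bears it (a point fixed in the world has none). Each returns a list of dicts, best first, with "p" (0 to 1); they miss things now and then, are a little off and sometimes report something else, mostly with a low value. They report only what shows in the picture. A call takes as long as a camera call. They do not tell look-alikes from the thing itself.
- r.recognise(camera, label): "position" ([column, row] as shares, 0 to 1, of the picture: columns of its width, rows of its height, amid what is visible of it).
- r.regions_of(camera, label): "pixels" (480x640 bool, what is visible of it) and "position" ([column, row] as shares, 0 to 1, of the picture: columns of its width, rows of its height, amid what is visible of it).
The state is a dict: "time": time; "joint_positions": joint angles; "joint_vel": joint speeds; "joint_torque": joint torques, N m; "ee_pos": TCP position; "eef_rot": TCP orientation; "ft_force": force on the tool from outside, world axes, zero at the start; "torque": the same for the moment, N m; "width": finger opening in m; "grip_force": force on a finger pad.
Only numpy, scipy, OpenCV 4.12 (cv2) and the standard library are available. Lean on these libraries where they do the work, as an engineer would, in place of code of your own. Each camera call takes 0.05 s, during which the arm holds its last target. There are 200 camera calls.

## Working session

There is one attempt and no reset: what is moved stays moved. The work goes in short steps, Python scripts to look and compute and a shell command to move; the robot and the scene stay as the last step left them, time stands still between calls to the robot, and variables do not carry over. Pictures are saved under pics/ and viewed, at most 10 in all, crops included, and the job is handed in when it is done.

```bash
mkdir -p pics; ls; cat > h.py <<'E'
import numpy as np, cv2
from bench import r
def ray(c,u,v):
    d=np.array([(u-c['cx'])/c['fx'],(v-c['cy'])/c['fy'],1.]);P=np.array(c['pose'])
    return P[:3,3],P[:3,:3]@d
def at(c,u,v,z):
    o,d=ray(c,u,v); return o+d*(z-o[2])/d[2]
def proj(c,p):
    P=np.array(c['pose']); q=P[:3,:3].T@(np.array(p)-P[:3,3]); return np.array([c['fx']*q[0]/q[2]+c['cx'],c['fy']*q[1]/q[2]+c['cy']])
def save(c,n): cv2.imwrite('pics/'+n,c['img'][:,:,::-1])
E
python3 - <<'E'
from h import *
for n in ('scene','top'):
    c=r.camera(n); save(c,n+'0.png'); print(n,np.round(c['pose'],3).tolist(),c['fx'])
    for l in ('disc','blue_disc','green_tile','player','key','key_top','well','mug','clock','bowl'):
        for d in r.recognise(n,l)[:4]: print(l,np.round(np.array(d['position'])*[640,480],0),round(d['p'],2))
s=r.read_state();print(s['ee_pos'],s['eef_rot'],s['width'],s['time'])
E
```

```text
pics
scene [[-0.041, 0.523, -0.851, 1.437], [0.999, 0.011, -0.041, -0.013], [-0.012, -0.852, -0.523, 0.66], [0.0, 0.0, 0.0, 1.0]] 542.1392392640147
disc [437. 248.] 0.96
disc [487. 235.] 0.95
disc [458. 206.] 0.77
disc [124. 277.] 0.36
blue_disc [510. 260.] 0.65
green_tile [469. 288.] 0.56
player [283. 263.] 0.83
key [220. 252.] 0.55
key_top [526. 325.] 0.5
key_top [226. 253.] 0.48
well [279. 262.] 0.89
mug [527. 326.] 0.62
clock [118. 278.] 0.94
bowl [356. 329.] 0.97
top [[-0.019, -0.988, 0.152, 0.315], [-1.0, 0.015, -0.025, -0.043], [0.022, -0.152, -0.988, 1.198], [0.0, 0.0, 0.0, 1.0]] 492.73605810342235
disc [164. 305.] 0.97
disc [183. 351.] 0.83
disc [215. 266.] 0.66
blue_disc [152. 256.] 0.64
green_tile [201. 214.] 0.66
player [351. 224.] 0.71
key [404. 226.] 0.89
key_top [402. 223.] 0.66
well [352. 224.] 0.96
mug [165. 150.] 0.86
mug [198. 211.] 0.61
clock [475. 185.] 0.61
clock [310. 126.] 0.61
bowl [283. 114.] 0.7
bowl [351. 225.] 0.25
[0.2547371  0.57074686 0.22258897] [2.08358552e-01 9.78052510e-01 4.21268999e-05 1.52405476e-05] 0.087159135700423 1.1
```

View pics/scene0.png

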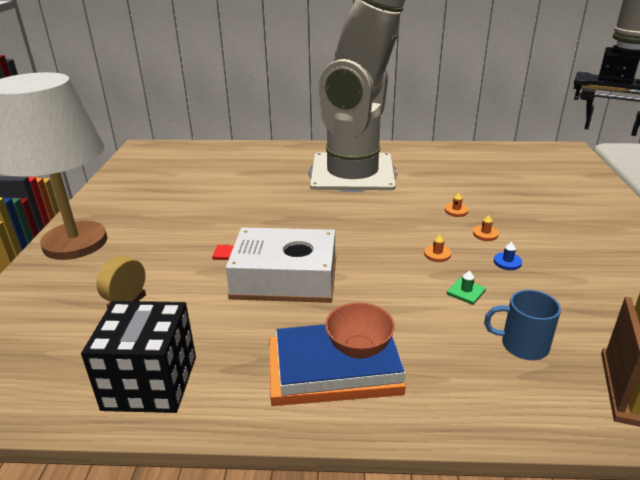

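View pics/top0.png

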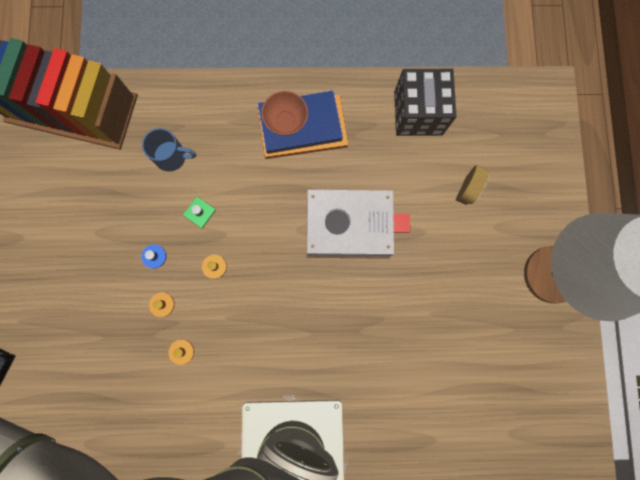

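Top: orange look-alikes are at (214,266), (161,304) and (181,352), with the blue disc at (153,256) and the green tile at (199,212). In the scene view the orange ones are at (437,250), (487,230) and (457,207). The robot's right is -y, which is rightward in top, so the target is top (214,266) = scene (437,250). The player is at top (350,224), with the key at (402,223).

```bash
python3 - <<'E'
from h import *
from scipy.optimize import least_squares
C={n:r.camera(n) for n in ('scene','top')}
crop=C['top']['img'][170:400,120:440,::-1]; cv2.imwrite('pics/crop1.png',cv2.resize(crop,None,fx=2.4,fy=2.4,interpolation=cv2.INTER_CUBIC))
# discs
near={'top':[(214,266),(161,304),(181,352)],'scene':[(437,250),(487,230),(457,207)]}
for n,c in C.items():
    hsv=cv2.cvtColor(c['img'],cv2.COLOR_RGB2HSV)
    m=((hsv[...,0]>8)&(hsv[...,0]<20)&(hsv[...,1]>190)&(hsv[...,2]>150)).astype(np.uint8)
    for u,v in near[n]:
        mm=np.zeros_like(m); w=18; mm[v-w:v+w,u-w:u+w]=m[v-w:v+w,u-w:u+w]
        q=np.argwhere(mm)[:,::-1].astype(np.float32)
        h=cv2.convexHull(q)
        # points on rim at z=.01: circle fit on the hull 
        P=np.array([at(c,*p[0],.01)[:2] for p in h])
        (x,y),R=cv2.minEnclosingCircle(P.astype(np.float32)); print(n,(u,v),len(q),'bbox',q.min(0),q.max(0),'c',round(x,4),round(y,4),'R',round(R,4))
# player, key
for n,c in C.items():
  for l in ('player','key','well'):
    d=r.regions_of(n,l)
    if d:
        m=d[0]['pixels'].astype(np.uint8); print(n,l,d[0]['p'],m.sum(),np.array(d[0]['position'])*[640,480],cv2.minAreaRect(np.argwhere(m)[:,::-1].astype(np.float32)))
c=C['top']
hsv=cv2.cvtColor(c['img'],cv2.COLOR_RGB2HSV)
sub=c['img'][170:270,290:420].astype(int)
red=(hsv[...,1]>180)&((hsv[...,0]<5)|(hsv[...,0]>175)); k=np.zeros_like(red);k[190:260,380:430]=red[190:260,380:430]
q=np.argwhere(k)[:,::-1]; print('key',q.min(0),q.max(0),q.mean(0),at(c,*q.mean(0),.065))
wh=(hsv[...,1]<40)&(hsv[...,2]>110);k=np.zeros(wh.shape,np.uint8);k[170:280,290:410]=wh[170:280,290:410]
rect=cv2.minAreaRect(np.argwhere(k)[:,::-1].astype(np.float32)); print(rect,[np.round(at(c,*p,.075),4).tolist() for p in cv2.boxPoints(rect)])
dk=np.zeros(wh.shape,np.uint8);dk[205:240,320:355]=(hsv[205:240,320:355,2]<110)
q=np.argwhere(dk)[:,::-1];print('well',len(q),q.min(0),q.max(0),at(c,*q.mean(0),.07))
E
```

```text
scene (437, 250) 34 bbox [426. 243.] [449. 259.] c 0.4331 0.1837 R 0.0332
scene (487, 230) 32 bbox [475. 228.] [495. 238.] c 0.3525 0.3041 R 0.0265
scene (457, 207) 30 bbox [446. 205.] [466. 214.] c 0.241 0.2554 R 0.0265Traceback (most recent call last):
  File "<stdin>", line 15, in <module>
TypeError: 'NoneType' object is not iterable
```

View pics/crop1.png

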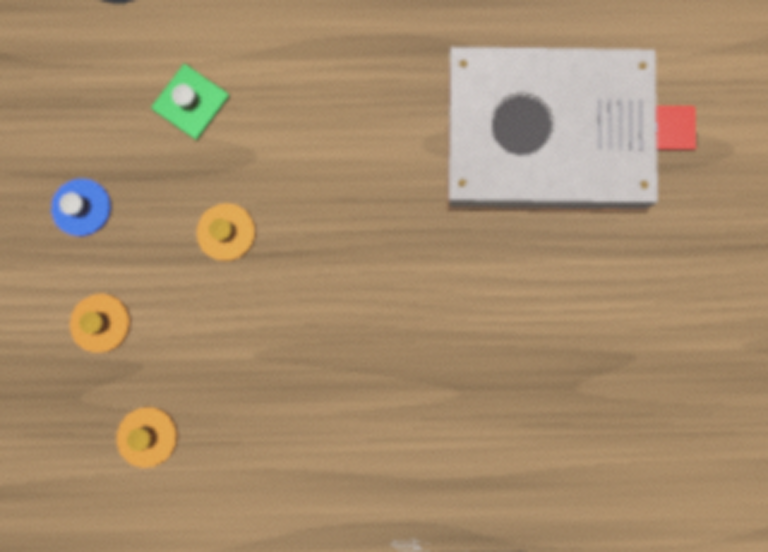

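The crop confirms the target: an orange base with a yellow roof at crop (225,232). The well is at crop (522,124) and the key at crop (676,128).

```bash
python3 - <<'E'
from h import *
c=r.camera('top')
hsv=cv2.cvtColor(c['img'],cv2.COLOR_RGB2HSV); print(hsv[274,214],hsv[222,338],hsv[222,402],hsv[200,350])
def sub(m,u0,u1,v0,v1):
    k=np.zeros(m.shape,np.uint8);k[v0:v1,u0:u1]=m[v0:v1,u0:u1];return np.argwhere(k)[:,::-1].astype(np.float32)
def circ(q,z):
    e=cv2.fitEllipse(cv2.convexHull(q)); a=cv2.moments(cv2.convexHull(q)); mc=(a['m10']/a['m00'],a['m01']/a['m00'])
    return len(q),np.round(e[0],2),np.round(e[1],2),np.round(at(c,*mc,z),4)
o=(hsv[...,0]<22)&(hsv[...,1]>140)
print('disc',circ(sub(o,198,230,250,283),.01))
print('well',circ(sub(hsv[...,2]<130,322,354,206,239),.075))
red=(hsv[...,1]>130)&((hsv[...,0]<6)|(hsv[...,0]>174))
q=sub(red,380,430,195,255);print('key',len(q),q.min(0),q.max(0),at(c,*q.mean(0),.065))
wh=(hsv[...,1]<45)&(hsv[...,2]>150)
q=sub(wh,295,400,180,262);rect=cv2.minAreaRect(q);print(rect);P=[at(c,*p,.075) for p in cv2.boxPoints(rect)];print(np.round(P,4).tolist(),np.mean(P,0))
s=r.camera('scene')
for l,n in (('well','scene'),('disc','scene'),('player','scene'),('key','scene')):
    for d in r.regions_of(n,l)[:3]:
        q=np.argwhere(d['pixels'])[:,::-1].astype(np.float32)
        print(l,round(d['p'],2),len(q),q.min(0),q.max(0), at(s,*((q.min(0)+q.max(0))/2),.075))
for p in ([0.433,.184,.01],):print(proj(s,p))
E
```

```text
[ 18 157 224] [162  13  98] [  2 148 222] [  5   8 203]
disc (414, array([213.74, 266.32]), array([23.22, 23.69]), array([0.4314, 0.1853, 0.01  ]))
well (460, array([336.89, 221.63]), array([23.59, 24.16]), array([ 0.5246, -0.1102,  0.075 ]))
key 275 [394. 214.] [409. 231.] [ 0.52217972 -0.26310866  0.065     ]
((350.0, 221.5), (63.0, 86.0), 90.0)
[[0.6007, -0.0419, 0.075], [0.598, -0.2438, 0.075], [0.4491, -0.2377, 0.075], [0.4523, -0.0397, 0.075]] [ 0.52501347 -0.14077938  0.075     ]
well 0.64 7930 [212. 227.] [336. 303.] [ 0.58993058 -0.15282146  0.075     ]
disc 0.93 346 [445. 193.] [468. 216.] [0.33917674 0.23283764 0.075     ]
disc 0.91 401 [473. 217.] [498. 240.] [0.44507375 0.27584425 0.075     ]
disc 0.81 463 [424. 235.] [450. 261.] [0.52320024 0.16430459 0.075     ]
player 0.58 7672 [213. 228.] [335. 301.] [ 0.58825459 -0.15302565  0.075     ]
key 0.49 253 [212. 245.] [232. 259.] [ 0.54704811 -0.26153513  0.075     ]
[437.67905056 250.7996677 ]
```

```bash
python3 -m jog '[[-0.318,-0.28,0.06,1.16,0.087],[-0.318,-0.28,0.06,1.16,0.087],[-0.318,-0.28,0.06,1.16,0.087],[-0.318,-0.28,0.06,1.16,0.087],[-0.318,-0.28,0.06,1.16,0.087],[-0.318,-0.28,0.06,1.16,0.087],[-0.318,-0.28,0.06,1.16,0.087],[-0.318,-0.28,0.06,1.16,0.087],[-0.318,-0.28,0.06,1.16,0.087],[-0.318,-0.28,0.06,1.16,0.087],[-0.318,-0.28,0.06,1.16,0.087],[-0.318,-0.28,0.06,1.16,0.087]]' 15
```

```text
time: 2.7
ee_pos: [0.4306, 0.1868, 0.1627]
eef_rot: [0.71, 0.705, 0.0, -0.0]
ft_force: [0.4, 0.7, 0.8]
width: 0.0867
grip_force: 0.0
```

```bash
python3 -m jog '[[-0.0015,0.001,0.05,0,0.06],[-0.0015,0.001,0.1,0,0.06],[-0.0015,0.001,0.13,0,0.06],[-0.0015,0.001,0.147,0,0.06],[-0.0015,0.001,0.147,0,0.06],[-0.0015,0.001,0.147,0,0.02],[-0.0015,0.001,0.147,0,0.0],[-0.0015,0.001,0.147,0,0.0],[-0.0015,0.001,0.147,0,0.0],[-0.0015,0.001,0.147,0,0.0],[-0.0015,0.001,0.147,0,0.0]]' 15
python3 -c "
from h import *
c=r.camera('scene'); cv2.imwrite('pics/g.png',cv2.resize(c['img'][120:320,320:540,::-1],None,fx=3,fy=3))"
```

```text
time: 3.8
ee_pos: [0.4321, 0.1841, 0.0158]
eef_rot: [0.71, 0.704, 0.0, -0.0]
ft_force: [-0.9, 0.4, 2.1]
width: 0.0216
grip_force: 15.0
```

View pics/g.png

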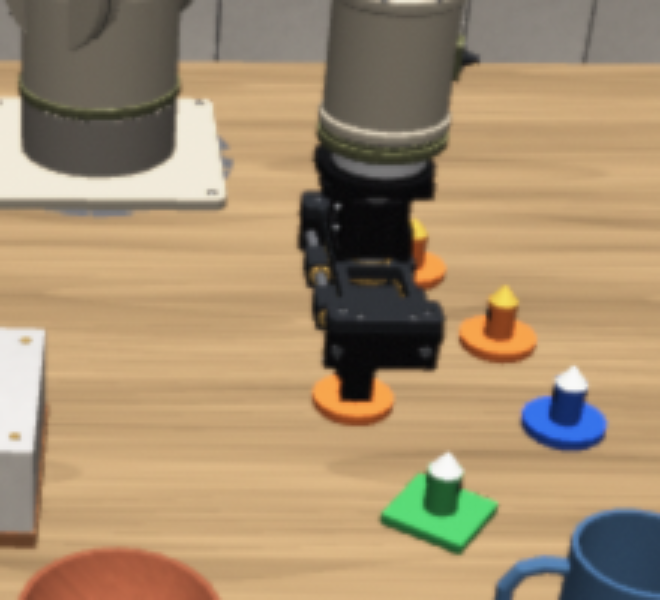

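The gripper holds the target disc by its tower, width 21.6 mm. Next I lift it and carry it over the well.

```bash
python3 -m jog '[[0,0,-0.04,0,0],[0,0,-0.08,0,0],[0,0,-0.11,0,0],[-0.04,0.013,-0.115,0,0],[-0.08,0.026,-0.115,0,0],[-0.12,0.04,-0.115,0,0],[-0.16,0.052,-0.115,0,0],[-0.2,0.065,-0.115,0,0],[-0.24,0.078,-0.115,0,0],[-0.27,0.088,-0.115,0,0],[-0.285,0.0925,-0.115,0,0],[-0.2935,0.0954,-0.115,0,0]]'
python3 - <<'E'
from h import *
import pickle
c=r.camera('top'); save(c,'h_top.png'); s=r.camera('scene'); save(s,'h_scene.png')
a=s['img'][150:330,190:430]; cv2.imwrite('pics/hov.png',cv2.resize(a[:,:,::-1],None,fx=3.2,fy=3.2,interpolation=cv2.INTER_CUBIC))
im=cv2.imread('pics/top0.png'); g=cv2.GaussianBlur(im,(3,3),0).astype(int).mean(2)
for th in (120,140,150,160,170,180):
    k=np.zeros(g.shape,np.uint8);k[200:242,317:358]=g[200:242,317:358]<th
    q=np.argwhere(k)[:,::-1].astype(np.float32);h=cv2.convexHull(q);m=cv2.moments(k,True)
    print(th,len(q),q.min(0),q.max(0),round(m['m10']/m['m00'],2),round(m['m01']/m['m00'],2),np.round(at(c,m['m10']/m['m00'],m['m01']/m['m00'],.072),4))
k=int; print(np.round(g[221,320:356]).astype(int).tolist()); print(np.round(g[202:242,337]).astype(int).tolist())
print(r.read_state()['ee_pos'])
E
```

```text
time: 5.05
ee_pos: [0.5246, -0.1122, 0.1303]
eef_rot: [0.711, 0.703, -0.0, 0.0]
ft_force: [-0.3, 0.2, -1.1]
width: 0.021
grip_force: 15.0
120 434 [326. 210.] [348. 233.] 336.96 221.46 [ 0.5254 -0.1105  0.072 ]
140 478 [325. 210.] [349. 233.] 337.04 221.42 [ 0.5255 -0.1106  0.072 ]
150 507 [325. 209.] [349. 234.] 336.97 221.4 [ 0.5255 -0.1105  0.072 ]
160 531 [325. 209.] [350. 234.] 337.07 221.35 [ 0.5256 -0.1107  0.072 ]
170 559 [324. 208.] [350. 234.] 337.04 221.25 [ 0.5259 -0.1107  0.072 ]
180 593 [324. 208.] [350. 235.] 337.03 221.25 [ 0.5259 -0.1106  0.072 ]
[198, 197, 196, 191, 167, 130, 103, 95, 95, 95, 95, 95, 95, 95, 95, 96, 96, 96, 96, 95, 95, 95, 95, 95, 95, 95, 96, 97, 105, 126, 158, 183, 194, 197, 199, 199]
[199, 198, 198, 198, 196, 186, 167, 141, 114, 98, 94, 94, 94, 94, 95, 95, 95, 95, 96, 96, 96, 96, 96, 96, 97, 97, 96, 96, 96, 97, 100, 113, 144, 177, 195, 198, 198, 198, 198, 198]
[ 0.52464059 -0.11114562  0.13031753]
```

View pics/hov.png

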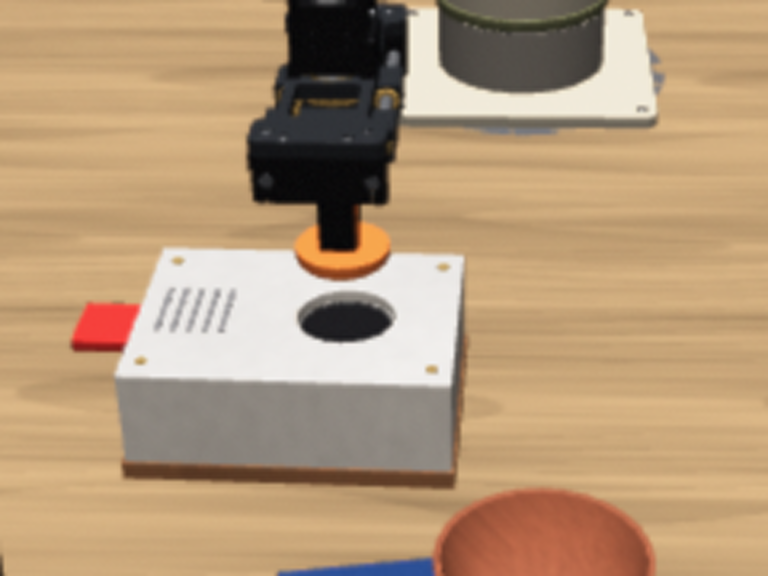

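```bash
cat > m.py <<'E'
from h import *
from scipy.optimize import least_squares
def edgefit(c,mask,z,R):
    # outline of a level circle of radius R at height z: maximise overlap by matching contour
    cs,_=cv2.findContours(mask,cv2.RETR_EXTERNAL,cv2.CHAIN_APPROX_NONE); h=cv2.convexHull(max(cs,key=cv2.contourArea))[:,0]
    return h
E
python3 - <<'E'
from h import *
s=r.camera('scene'); im=s['img'].astype(int); z=r.read_state()['ee_pos'][2]-.0158
hsv=cv2.cvtColor(s['img'],cv2.COLOR_RGB2HSV)
k=np.zeros(hsv.shape[:2],np.uint8);a=(hsv[...,0]<22)&(hsv[...,1]>170)&(hsv[...,2]>90);k[205:245,270:325]=a[205:245,270:325]
q=np.argwhere(k)[:,::-1]; print(len(q),q.min(0),q.max(0))
w=[(v,np.argwhere(k[v])[[0,-1],0].tolist()) for v in range(q[:,1].min(),q[:,1].max()+1)]; print(w)
g=im.mean(2)
for v in (246,248,250,252): print(v,g[v,276:320].astype(int).tolist())
print('col298',g[225:265,298].astype(int).tolist())
# predicted outlines
def out(x,y,z,R):
    t=np.linspace(0,2*np.pi,200);P=np.array([proj(s,[x+R*np.cos(i),y+R*np.sin(i),z]) for i in t]);return P.min(0).round(1),P.max(0).round(1)
e=r.read_state()['ee_pos'];print(e)
print('disc top',out(e[0],e[1],z+.01,.029),'bottom',out(e[0],e[1],z,.029)); print('well',out(.5256,-.1107,.075,.031),'floor',out(.5256,-.1107,.065,.031))
E
```

```text
302 [284 216] [311 236]
[(216, [302, 302]), (217, [302, 302]), (218, [302, 302]), (219, [302, 302]), (220, [302, 304]), (221, [289, 307]), (222, [287, 308]), (223, [286, 309]), (224, [285, 310]), (225, [284, 310]), (226, [284, 311]), (227, [284, 311]), (228, [284, 311]), (229, [284, 311]), (230, [284, 310]), (231, [285, 310]), (232, [285, 309]), (233, [286, 308]), (234, [288, 306]), (235, [290, 304]), (236, [293, 299])]
246 [234, 234, 235, 234, 234, 233, 228, 198, 135, 107, 106, 101, 78, 58, 48, 50, 37, 34, 33, 32, 31, 33, 32, 32, 32, 31, 32, 34, 34, 37, 53, 74, 82, 110, 132, 127, 155, 215, 232, 233, 233, 233, 234, 234]
248 [235, 235, 235, 234, 233, 230, 212, 116, 98, 99, 63, 45, 34, 31, 31, 31, 31, 31, 31, 31, 29, 30, 31, 32, 31, 32, 31, 31, 31, 31, 30, 31, 32, 39, 66, 118, 157, 177, 231, 234, 234, 234, 234, 234]
250 [233, 233, 233, 232, 232, 231, 209, 131, 82, 40, 30, 30, 30, 31, 32, 31, 30, 31, 32, 31, 31, 30, 31, 30, 31, 31, 31, 31, 31, 31, 31, 30, 30, 32, 32, 52, 128, 220, 233, 234, 235, 235, 235, 236]
252 [233, 233, 233, 233, 234, 234, 231, 203, 85, 35, 31, 32, 32, 30, 32, 32, 31, 31, 31, 31, 31, 31, 31, 31, 31, 30, 31, 32, 30, 32, 30, 32, 32, 38, 68, 140, 221, 235, 236, 236, 236, 236, 237, 237]
col298 [11, 9, 15, 62, 151, 162, 163, 162, 147, 99, 79, 81, 130, 223, 233, 218, 158, 134, 128, 92, 47, 32, 31, 31, 31, 31, 31, 31, 31, 32, 31, 79, 218, 233, 234, 235, 236, 236, 237, 237]
[ 0.5245324  -0.10999596  0.13029154]
disc top (array([283.4, 218.1]), array([313.1, 233.1])) bottom (array([283.7, 222.5]), array([313.2, 237.6]))
well (array([283.3, 238.9]), array([314.3, 255.6])) floor (array([283.6, 243. ]), array([314.4, 259.8]))
```

```bash
python3 -m jog '[[-0.0011,0.0015,0.015,0,0],[-0.0011,0.0015,0.025,0,0],[-0.0011,0.0015,0.03,0,0],[-0.0011,0.0015,0.034,0,0],[-0.0011,0.0015,0.036,0,0],[-0.0011,0.0015,0.036,0,0],[-0.0011,0.0015,0.036,0,0],[-0.0011,0.0015,0.036,0,0]]'
python3 - <<'E'
from h import *
s=r.camera('scene');im=s['img']
a=im[215:275,250:340]; cv2.imwrite('pics/near.png',cv2.resize(a[:,:,::-1],None,fx=8,fy=8,interpolation=cv2.INTER_CUBIC))
e=r.read_state();print(e['ee_pos'],e['ft_force'])
E
```

```text
time: 6.0
ee_pos: [0.5264, -0.1115, 0.0948]
eef_rot: [0.71, 0.704, 0.0, 0.0]
ft_force: [-0.1, -0.9, 0.1]
width: 0.0217
grip_force: 15.0
[ 0.52642654 -0.11152604  0.09480922] [ 0.10269403  0.23208209 -1.06425555]
```

View pics/near.png

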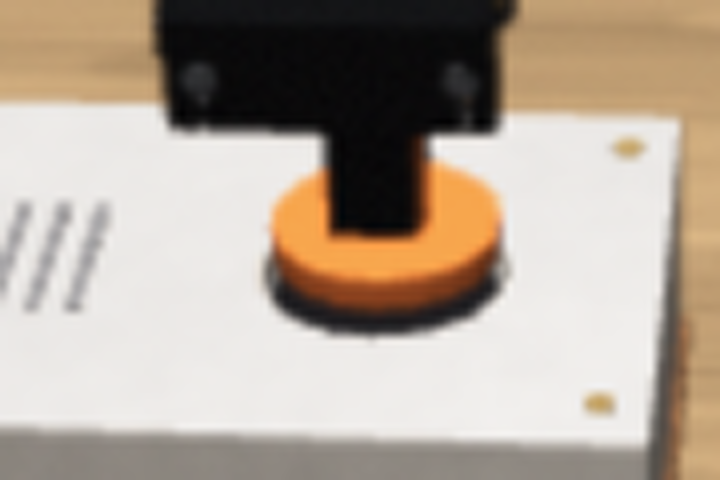

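The disc is centred on the well in columns (both centred at crop column 386). There is a 3 px gap to the near rim at crop row 333, so I lower it a little and measure the row gap.

```bash
python3 -m jog '[[0,0,0.002,0,0],[0,0,0.003,0,0],[0,0,0.003,0,0],[0,0,0.003,0,0],[0,0,0.003,0,0]]'
python3 - <<'E'
from h import *
ims=[r.camera('scene') for _ in range(4)];s=ims[0];im=np.mean([c['img'] for c in ims],0)
e=r.read_state();p=np.array(e['ee_pos']);print(p,e['ft_force'])
for u in (294,298,302): print(u,[tuple(im[v,u].astype(int).tolist()) for v in range(244,260)])
x,y=p[0],p[1]; z=p[2]-.0158
print('pred disc top/bottom near edge rows',proj(s,[x+.029,y,z+.01])[1],proj(s,[x+.029,y,z])[1],'well near rim',proj(s,[.5256+.031,-.1107,.075])[1],'px/mm x',proj(s,[.5566,y,.075])[1]-proj(s,[.5556,y,.075])[1])
# clean well near rim from the hover picture
h=cv2.imread('pics/h_scene.png').astype(int)
for u in (294,298,302): print(u,h[250:260,u].mean(1).astype(int).tolist())
E
```

```text
time: 6.55
ee_pos: [0.5263, -0.1115, 0.0916]
eef_rot: [0.71, 0.704, 0.0, 0.0]
ft_force: [-0.1, 0.8, -1.3]
width: 0.0214
grip_force: 15.0
[ 0.52626904 -0.11150651  0.09156158] [-0.18007007 -0.33131927 -0.28746609]
294 [(9, 9, 10), (84, 44, 22), (236, 146, 67), (247, 164, 76), (247, 165, 77), (247, 166, 77), (245, 160, 74), (187, 99, 45), (143, 69, 32), (135, 64, 30), (106, 53, 27), (53, 35, 32), (84, 81, 81), (221, 217, 213), (236, 233, 231), (238, 235, 233)]
298 [(10, 9, 10), (63, 33, 17), (205, 113, 51), (243, 157, 73), (247, 165, 76), (247, 165, 77), (245, 160, 74), (202, 110, 50), (149, 72, 33), (136, 64, 30), (120, 57, 28), (61, 37, 31), (82, 79, 79), (222, 218, 214), (236, 233, 231), (237, 235, 232)]
302 [(97, 50, 24), (162, 89, 40), (240, 151, 69), (247, 165, 77), (247, 166, 77), (247, 165, 77), (241, 152, 70), (175, 91, 42), (135, 64, 30), (127, 60, 29), (87, 47, 28), (59, 50, 48), (141, 137, 137), (228, 226, 222), (237, 235, 233), (238, 236, 234)]
pred disc top/bottom near edge rows 250.60454785011382 254.89351455538355 well near rim 255.5995506318432 px/mm x 0.2826309057034848
294 [30, 31, 31, 31, 30, 32, 81, 217, 233, 235]
298 [31, 31, 32, 30, 31, 31, 79, 219, 233, 235]
302 [32, 31, 30, 31, 32, 48, 138, 225, 235, 236]
```

```bash
python3 -m jog '[[0,0.001,0,0,0],[0,0.001,0.002,0,0],[0,0.001,0.003,0,0],[0,0.001,0.004,0,0],[0,0.001,0.004,0,0],[0,0.001,0.004,0,0]]'; python3 -c "
from h import *
for i in range(3):
  r.camera('scene');e=r.read_state();print(e['ee_pos'],e['ft_force'],e['torque'],e['width'])"
```

```text
time: 7.35
ee_pos: [0.5272, -0.1115, 0.0875]
eef_rot: [0.71, 0.704, 0.0, -0.0]
ft_force: [0.5, 0.5, -1.1]
width: 0.0214
grip_force: 15.0
[ 0.52724573 -0.11152551  0.08755139] [-0.79206092  0.53029564 -0.21428889] [-0.06058566 -0.04037536 -0.01615202] 0.021798644586591195
[ 0.52723967 -0.11150474  0.08754014] [ 0.3008672  -0.46607758 -0.85289864] [-0.06252292  0.04238415 -0.02603274] 0.021689085472188143
[ 0.52725926 -0.11150146  0.08756895] [-0.12460856 -0.67687455 -0.55003343] [-0.0858523   0.05053251  0.01946506] 0.021435201625756392
```

It has entered the well with no contact force. Now I lower it the rest of the way.

```bash
python3 -m jog '[[0,0,0.002,0,0],[0,0,0.004,0,0],[0,0,0.0055,0,0],[0,0,0.006,0,0],[0,0,0.0065,0,0],[0,0,0.0065,0,0],[0,0,0.0065,0,0]]'; python3 -c "
from h import *
for i in range(2):
  c=r.camera('scene');e=r.read_state();print(e['ee_pos'],e['ft_force'],e['torque'],e['width'])
a=c['img'][215:275,250:340]; cv2.imwrite('pics/in.png',cv2.resize(a[:,:,::-1],None,fx=8,fy=8,interpolation=cv2.INTER_CUBIC))"
```

```text
time: 8.2
ee_pos: [0.5273, -0.1115, 0.0811]
eef_rot: [0.71, 0.704, 0.0, 0.0]
ft_force: [0.2, 0.7, -1.7]
width: 0.0215
grip_force: 15.0
[ 0.52727043 -0.11147539  0.08107002] [ 0.527585   -0.41588939 -0.83772376] [-0.08618247 -0.07331809  0.00929604] 0.021736310516444566
[ 0.52728541 -0.11150279  0.08108869] [ 0.45568679 -0.20549527 -0.80204542] [-0.09728912  0.02836246  0.01697848] 0.02150056862152207
```

View pics/in.png

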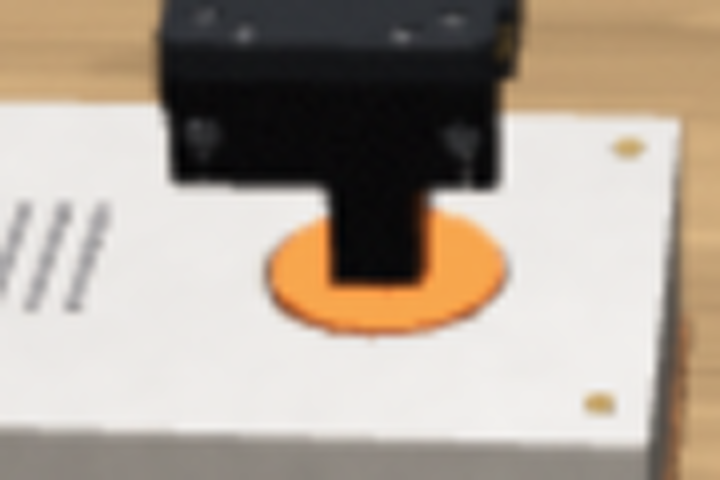

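The disc sits flush in the well, with its rim centred at crop (387,270). I open the fingers and back straight up.

```bash
python3 -m jog '[[0,0,0,0,0.03],[0,0,0,0,0.05],[0,0,0,0,0.06],[0,0,0,0,0.06],[0,0,0,0,0.06],[0,0,-0.03,0,0.06],[0,0,-0.06,0,0.06],[0,0,-0.09,0,0.06],[0,0,-0.12,0,0.06]]' 20
python3 -c "
from h import *
e=r.read_state();print(e['ee_pos'],e['eef_rot'],e['joint_positions'])"
```

```text
time: 9.2
ee_pos: [0.5271, -0.1116, 0.2023]
eef_rot: [0.71, 0.704, 0.0, -0.0]
ft_force: [0.3, -0.0, -0.0]
width: 0.0598
grip_force: 0.0
[ 0.5270507  -0.11158891  0.20228339] [ 7.10352004e-01  7.03846594e-01  5.49260556e-05 -2.30447037e-05] [-0.41950477  0.16174676  0.60722441  1.7477764  -0.09672568  1.26194137
  0.20185998]
```

```bash
python3 -m jog '[[-0.04,0,0,0,0],[-0.08,0,0,0,0],[-0.12,-0.001,0,0,0],[-0.145,-0.001,0,0,0],[-0.154,-0.001,0.02,0,0],[-0.154,-0.001,0.06,0,0],[-0.154,-0.001,0.1,0,0],[-0.154,-0.001,0.125,0,0],[-0.154,-0.001,0.127,0,0],[-0.154,-0.001,0.127,0,0],[-0.154,-0.001,0.127,0,0]]' 20
python3 - <<'E'
from h import *
s=r.camera('scene');t=r.camera('top')
a=s['img'][170:320,180:380];b=t['img'][180:270,300:440]
A=cv2.resize(a,(400,300),interpolation=cv2.INTER_CUBIC);B=cv2.resize(b,(400,257),interpolation=cv2.INTER_CUBIC);B=cv2.copyMakeBorder(B,0,43,0,0,cv2.BORDER_CONSTANT)
cv2.imwrite('pics/key.png',np.hstack([A,B])[:,:,::-1]);e=r.read_state();print(e['ee_pos'],e['ft_force'])
E
```

```text
time: 10.3
ee_pos: [0.5258, -0.266, 0.0758]
eef_rot: [0.71, 0.704, 0.001, 0.001]
ft_force: [0.4, 0.3, 0.7]
width: 0.0003
grip_force: 0.0
[ 0.52584534 -0.26587822  0.07570429] [ 0.49373206 -0.39569752  0.41073294]
```

View pics/key.png

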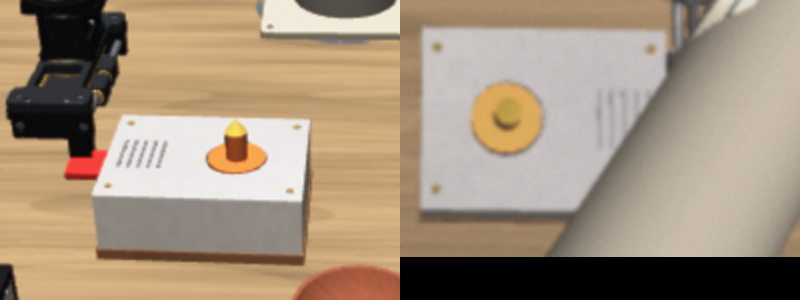

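The disc is seated in the well (left panel (237,157), right panel (507,117)). The closed fingertips are over the red key at left panel (83,160). I press gradually, reading force as I go.

```bash
python3 -m jog '[[0,0,0.005,0,0],[0,0,0.009,0,0],[0,0,0.012,0,0],[0,0,0.015,0,0],[0,0,0.015,0,0]]'; python3 -m jog '[[0,0,0.003,0,0],[0,0,0.006,0,0],[0,0,0.009,0,0],[0,0,0.012,0,0],[0,0,0.015,0,0],[0,0,0.018,0,0],[0,0,0.021,0,0],[0,0,0.021,0,0],[0,0,0.021,0,0]]'
```

```text
time: 10.9
ee_pos: [0.5252, -0.2655, 0.0592]
eef_rot: [0.71, 0.704, 0.0, 0.0]
ft_force: [0.1, 0.9, 6.2]
width: 0.0004
grip_force: 3.0
time: 11.8
ee_pos: [0.5253, -0.2655, 0.0386]
eef_rot: [0.71, 0.704, 0.0, 0.0]
ft_force: [-1.8, 1.2, 8.4]
width: 0.0003
grip_force: 4.3
```

```bash
python3 -m jog '[[0,0,0.002,0,0],[0,0,0.004,0,0],[0,0,0.006,0,0],[0,0,0.007,0,0],[0,0,0.007,0,0],[0,0,0.007,0,0],[0,0,0.007,0,0]]'; python3 -c "
from h import *
for i in range(2):
  c=r.camera('scene');e=r.read_state();print(e['ee_pos'],e['ft_force'])"
```

```text
time: 12.5
ee_pos: [0.5252, -0.2655, 0.0314]
eef_rot: [0.71, 0.704, 0.0, 0.0]
ft_force: [-1.0, 1.4, 5.4]
width: 0.0006
grip_force: 2.9
[ 0.52523296 -0.26549687  0.03139923] [-0.24192247  1.82036299  6.47178215]
[ 0.52524869 -0.26546621  0.03141489] [-1.1808864   1.73218218  5.52819499]
```

The travel is about 33.6 mm. The force has dropped to about 6 N, as it should past the third bump. I hold, check the disc, then hand in.

```bash
python3 -m jog '[[0,0,0,0,0],[0,0,0,0,0],[0,0,0,0,0],[0,0,0,0,0],[0,0,0,0,0],[0,0,0,0,0],[0,0,0,0,0],[0,0,0,0,0]]'; python3 -c "
from h import *
c=r.camera('scene');a=c['img'][170:320,180:380]; cv2.imwrite('pics/fin.png',cv2.resize(a[:,:,::-1],None,fx=4,fy=4,interpolation=cv2.INTER_CUBIC))"
```

```text
time: 13.4
ee_pos: [0.5252, -0.2655, 0.0314]
eef_rot: [0.71, 0.704, 0.0, 0.0]
ft_force: [0.1, 0.9, 5.7]
width: 0.0005
grip_force: 2.9
```

View pics/fin.png

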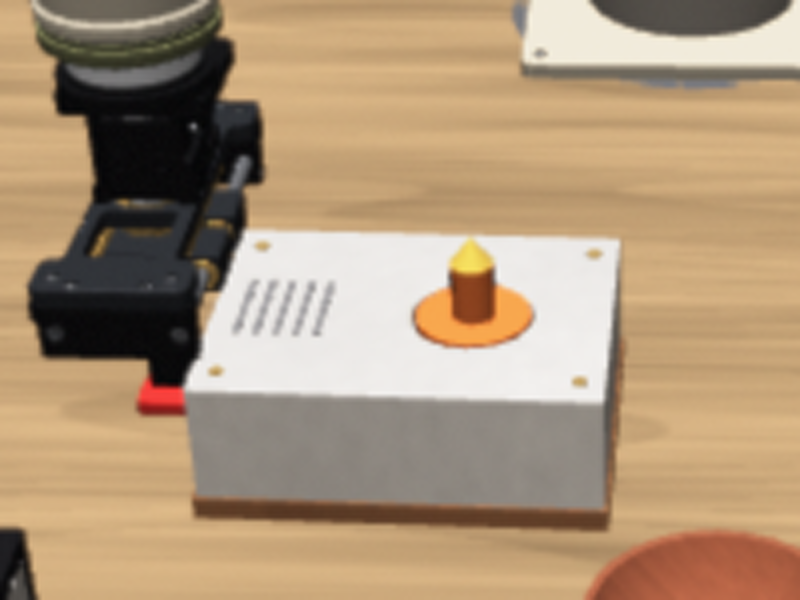

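The disc sits flush at crop (474,315) and the key is held down at crop (165,395).

```bash
python3 -c "
from bench import r
print(r.close_job())"
```

```text
the job is handed in; nothing more can be done
None
```

The orange disc is seated flush in the well and released, and the red key is held down at about 33.6 mm of travel (past the third click) with about 6 N; the job is handed in, and it returned no verdict.

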